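# Clear the catch tray, peel it off its clinging stack and show it over the light panel

## Task

Take the finished carton out of the blue tray on top of the nested stack and put it in the yellow tote. Then peel the blue tray off by its upright tab: raise only that corner at first, with the opposite corner still down on the stack, and only then lift it clear, leaving the magazine with the white trays standing where it is. Finish holding the blue tray in the gripper, roughly level and open side up, centred about 15 cm above the light panel, and do not let go; leave the bottle, timer and tip box where they are.

Things in the scene. Friction and masses are not known exactly. Their poses are not given: they have to be found in the camera images.
- rack: Loose tray magazine, 0.9 kg: a steel plate 164 x 180 x 6 mm on the bench with a fixed nested stack of four white trays and, beside their long sides, four aluminium posts (63 mm high) with black sprung catch beads. The blue tray nests on top. Origin: centre of the plate's underside; z up. A white tray's tab stands at its corner (+x, +y): do not pull that one.
- top_tray: Blue formed plastic tray on top of the stack, 53 g, 110 mm (x) by 150 mm (y) over its flange, 18 mm deep. Origin: centre of its floor's underside, 38 mm above the bench at first and over the magazine's origin, axes parallel to it; floor 2 mm thick. Flange 12 mm wide, its top at z = 18.4 mm; a skirt under its edge reaches down to z = 10.4 mm.
- tray_tab (a point): Centre of the top of the blue tray's upright grip tab: a fin 10 mm thick, 26 mm long, 27 mm high on an ear outside the flange corner (-x, -y). Its length runs along (-1, -1) of the tray's axes; pinch it across, along (1, -1). The point is at (-67.7, -87.7, 45.9) mm in the tray's frame, 27.5 mm above the top of flange and ear.
- tray_far_corner (a point): Corner of the blue tray's flange (top face) opposite the tab: (55, 75, 18.4) mm in the tray's frame. Four sprung beads at (+-55, +-44) mm hold the flange down, about 3.5 N each, letting go once it is raised some 5 mm there. Swung up slowly about this far corner it needs about 3 to 5 N at the tab; kept strictly level, all four hold at once and can lift the magazine.
- tray_center (a point): Centre of the blue tray's opening, level with the flange's top: (0, 0, 18.4) mm in the tray's frame.
- carton: Small blue and white printed carton, 52 mm (its x) by 76 mm (its y) by 42 mm high, about 60 g, standing in the blue tray with its long side roughly along the tray's y. Origin: centre of its underside, which starts 40 mm above the bench; its top stands 25.6 mm above the tray's flange.
- tote: Fixed yellow open box, 145 x 145 x 55 mm outside, walls and floor 4 mm thick, open on top. Origin: centre of its underside, on the bench; x and y axes parallel to its sides.
- panel: Fixed light panel, a flat black frame 150 x 150 x 12 mm with a white lit face. Origin: centre of its underside, on the bench.
- panel_center (a point): Centre of the light panel's white face, 13 mm above the bench.
- bottle: White reagent bottle, 78 mm across and 103 mm high, standing behind the work; bystander. Origin: centre of its underside.
- timer: Small white bench timer with blue buttons, 68 x 60 x 15 mm, behind the work; bystander. Origin: centre of its underside.
- tip_box: Pipette tip box, purple base and clear lid, 68 x 122 x 69 mm, behind the stack; bystander. Origin: centre of its underside.
There are look-alikes about, which are no part of the job. Of the things like the carton, leave any that is red; of the rest the larger one is meant.

How it is judged:
On the way, in this order (a step that is already met when the one before it is completed fails the run):
1. the carton lies in the tote, let go, while the blue tray is still down on the stack (x of carton in the frame of tote between -0.066 and 0.066 m and y of carton in the frame of tote between -0.066 and 0.066 m and z of carton in the frame of tote below 0.05 m and contact force between the fingers and carton below 0.1 N and z of tray_tab in the frame of rack below 0.092 m and z of tray_far_corner in the frame of rack below 0.063 m), for 0.2 s.
2. the tab corner of the blue tray is raised at least 20 mm while the opposite corner is still within 8 mm of its place down on the stack (z of tray_tab in the frame of rack above 0.104 m and z of tray_far_corner in the frame of rack below 0.0644 m and contact force between the fingers and top_tray above 0.5 N), for 0.1 s.
At the end, for the whole second after the job is handed in: Blue tray held at rest, its centre within 50 mm sideways of and 90-220 mm above the panel face, level within 0.35 rad, open side up; magazine with the white trays within 15 mm of its start, level within 0.06 rad; carton in the tote (origin within 66 mm of its centre along each side, under 50 mm up) (contact force between the fingers and top_tray above 0.5 N and horizontal distance between tray_center and panel_center below 0.05 m and z of tray_center in the frame of panel_center between 0.09 and 0.22 m and angle between top_tray's own z axis and vertical below 0.35 rad and linear speed of top_tray below 0.05 m/s and contact force between top_tray and rack below 0.05 N and distance of rack from where it was at the start of the episode below 0.015 m and angle between rack's own z axis and vertical below 0.06 rad and x of carton in the frame of tote between -0.066 and 0.066 m and y of carton in the frame of tote between -0.066 and 0.066 m and z of carton in the frame of tote below 0.05 m); the arm keeps its last pose, push and grip.
It fails at once if the magazine with the white trays comes along or is pushed: it moves more than 25 mm (distance of rack from where it was at the start of the episode above 0.025 m).
It fails at once if the bottle, timer or tip box is moved more than 25 mm (distance of any of bottle, timer, tip_box from where it was at the start of the episode above 0.025 m).
It also fails if it takes over 56 s, if anything falls off the work surface, if the arm or the gripper's body presses on something with over 40 N, if the wrist force passes 120 N, or if a joint passes its speed limit or range.

## Robot

A 7-joint arm with a two-finger parallel gripper is mounted at the origin on a cart in front of the work surface, level with it; the furniture and walls round the work are solid. World frame = base frame: x ahead of the robot, y to its left, z up, the work surface at z = 0. Lengths are in m, angles in rad, forces in N, time in s.
With the tool pointing down it reaches from about 0.4 to 0.85 m from the base axis. Payload 10.4 kg.
Tool frame: the origin (TCP) lies between the finger pads; the fingertips stand 17 mm ahead of it and the grasp point (between the pads) lies 2 mm behind it; z points along the fingers, y is the line along which they close (so a half turn about z gives the same grasp; the last joint's range is limited). The gripper opens to 85 mm and grips with 20 to 120 N. Pads are 22 mm wide; open, the fingers measure 114 mm over their backs; the gripper's body (76 mm by 85 mm) begins 54 mm behind the grasp point. The pads swing forward as they close: fully open they stand 13 mm farther back than shut.
Start: joints at [-1.362, 0.332, -0.065, 1.46, 0.022, 1.35, -0.088], TCP at [0.144, 0.608, 0.209] pointing down, gripper open.
Joint ranges: [-2.6, 2.6], [-0.5, 2.12], [-1.47, 1.34], [0.16, 2.42], [-1.27, 4.41], [0.06, 2.06], [-2.6, 2.6]. Speed limits (rad/s): [2.22, 2.22, 2.79, 2.79, 3.14, 3.14, 3.14].

## Interface

Orientations are given as a unit quaternion [x, y, z, w].
In Python, from workcell import readout, imaging, manip gives the robot as it stands. The module is installed in compiled form; this text tells all that it offers.
- The arm moves only by the shell command python3 -m crank 'ROWS' [OPENING] [FORCE]. ROWS is JSON, a list of rows, each a list of 4 numbers: the shift along the tool's x, y, z as a fraction of full scale, then the turn about the tool's z as a fraction of full scale. In form: [[x, y, z, yaw], ...]. A call has 1 to 5 rows; each row is the pose to reach, as a shift and turn from the pose commanded when the call began, along the tool's axes at that moment; what a row does not reach only later rows make up. Full scale, the value 1, is 400 mm for a shift and 60 degrees for a turn. A row lasts 1/12 s, in which the tool goes at most 41.7 mm and 7.16 degrees, less where a joint would pass 70% of its speed; a pose out of reach is approached as far as the arm can. A call with a number of a shift or a turn outside -1 to 1 is refused whole. A call with a gripper value outside its range is refused whole. OPENING is the gripper command: -1 is shut, 1 is fully open, values between are in proportion, set as the call begins (- or left out, the last holds). The fingers move at their own pace and stop on an object; FORCE is the grip in N (left out, the last holds). Time passes only in rows, so rows that repeat a pose let the fingers close. It gives the time, the measured TCP pose, the force, the opening and the grip force at its end, in the units of the state.
- readout.get_obs(): the state, without advancing time (a new reading comes with each control period).
- imaging.camera(name): name is "scene" or "top" or "wrist"; returns a dict with "color" (420x560x3 uint8, red, green, blue), "fx", "fy", "cx", "cy" (pixels), "rvec" (rotation vector, rad) and "tvec" (3), from world to camera coordinates, as OpenCV has them. Camera axes: x right, y down, z forward; pixel columns grow to the right and rows downward; lengths in m; the calibration is good to about 2 mm. A picture is of the moment at which its call begins. There is no depth.
- manip.hand_in(): hands the job in; it is judged then, once.
The state is a dict: "clock": time; "joint_pos": joint angles; "joint_velocities": joint speeds; "tau": joint torques, N m; "position": TCP position; "ee_rot": TCP orientation; "ft_force": force on the tool from outside, world axes, zero at the start; "torque": the same for the moment, N m; "grip_width": opening from 0.0 (shut) to 1.0 (fully open); "grasp_force": force on a finger pad.
Only numpy, scipy, OpenCV 4.12 (cv2) and the standard library are available. Lean on these libraries where they do the work, as an engineer would, in place of code of your own. Each camera call takes 0.05 s, during which the arm holds its last target. There are 200 camera calls.

## Working session

There is one attempt and no reset: what is moved stays moved. The work goes in short steps, Python scripts to look and compute and a shell command to move; the robot and the scene stay as the last step left them, time stands still between calls to the robot, and variables do not carry over. Pictures are saved under pics/ and viewed, at most 10 in all, crops included, and the job is handed in when it is done.

```bash
mkdir -p pics; cat > h.py <<'E'
import numpy as np, cv2
from workcell import readout, imaging, manip
def cam(n,save=None):
    c=imaging.camera(n)
    c['R']=cv2.Rodrigues(np.array(c['rvec'],float))[0]; c['t']=np.array(c['tvec'],float).ravel()
    if save: cv2.imwrite('pics/'+save,c['color'][:,:,::-1])
    return c
def ray(c,u,v,z):
    d=c['R'].T@np.array([(u-c['cx'])/c['fx'],(v-c['cy'])/c['fy'],1]); o=-c['R'].T@c['t']
    return o+d*(z-o[2])/d[2]
def proj(c,p):
    q=c['R']@np.array(p,float)+c['t']; return np.array([c['fx']*q[0]/q[2]+c['cx'],c['fy']*q[1]/q[2]+c['cy']])
E
python3 - <<'E'
from h import *
import pickle
o=readout.get_obs();print({k:np.round(o[k],3) for k in o})
C={n:cam(n) for n in('top','scene')}
pickle.dump(C,open('C.pkl','wb'))
for n in C: cv2.imwrite(f'pics/{n}0.png',C[n]['color'][:,:,::-1]); print(n,-C[n]['R'].T@C[n]['t'])
E
```

```text
{'clock': np.float64(0.0), 'joint_pos': array([-1.362,  0.333, -0.065,  1.461,  0.022,  1.35 , -0.089]), 'joint_velocities': array([-0.   ,  0.001,  0.001, -0.   ,  0.   ,  0.   , -0.   ]), 'tau': array([-0.0000e+00, -6.2543e+01,  4.9000e-02, -3.9162e+01,  1.6000e-02,
        1.0000e-02,  0.0000e+00]), 'position': array([0.143, 0.608, 0.208]), 'ee_rot': array([ 0.116,  0.993, -0.001, -0.   ]), 'ft_force': array([-0.079,  0.258,  1.038]), 'torque': array([0.011, 0.099, 0.008]), 'grasp_force': np.float64(0.0), 'grip_width': np.float64(0.998)}
top [0.44253539 0.06460775 1.02741769]
scene [ 0.16486608 -0.6712514   0.87459724]
```

View pics/top0.png

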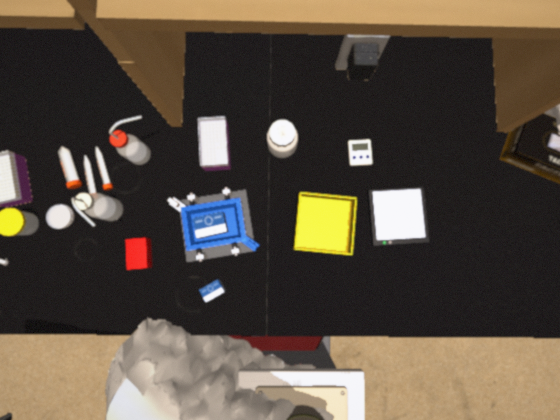

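View pics/scene0.png

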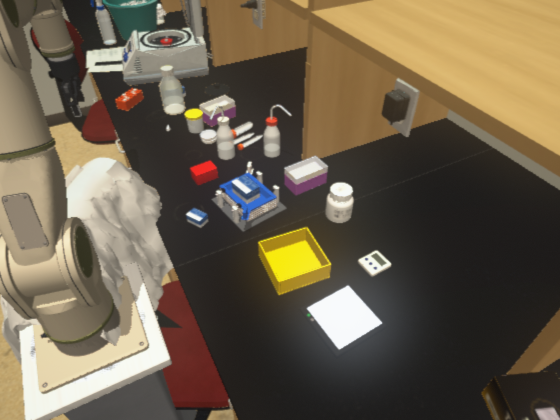

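Top view: the blue and white carton stands in the blue tray at about (210,222). Look-alikes are the small blue and white carton on the bench at (211,291) and the red one at (137,253). The larger non-red one is in the tray, which also matches the description. The blue tab is at about (250,243) and the white tab at (177,204). The tote is at (326,223) and the panel at (399,215).

```bash
python3 - <<'E'
from h import *
import pickle
C=pickle.load(open('C.pkl','rb'))
a=C['top']['color'][170:310,160:270]; b=C['scene']['color'][150:240,170:300]
A=cv2.resize(a,None,fx=4,fy=4,interpolation=cv2.INTER_CUBIC);B=cv2.resize(b,None,fx=3.4,fy=3.4,interpolation=cv2.INTER_CUBIC)[:,:355]
im=np.zeros((560,796,3),np.uint8);im[:,:440]=A;im[:B.shape[0],441:441+B.shape[1]]=B
cv2.imwrite('pics/crop0.png',im[:,:,::-1])
c=C['top'];h=cv2.cvtColor(c['color'],cv2.COLOR_RGB2HSV)
for n,lo,hi,z,roi in [('tote',(22,120,120),(35,255,255),.055,(280,370)),('blue',(95,120,60),(125,255,255),.056,(165,265)),('panel',(0,0,200),(180,40,255),.013,(365,430))]:
    m=cv2.inRange(h,lo,hi); m[:,:roi[0]]=0;m[:,roi[1]:]=0;m[:170]=0;m[275:]=0
    cs=max(cv2.findContours(m,0,2)[0],key=cv2.contourArea); r=cv2.minAreaRect(cs)
    P=[ray(c,*q,z)[:2].round(4).tolist() for q in cv2.boxPoints(r)]
    P=np.array(P);print(n,r,'ctr',P.mean(0).round(4),'sides',np.linalg.norm(P[1]-P[0]).round(4),np.linalg.norm(P[2]-P[1]).round(4)); print(P.tolist())
E
```

```text
tote ((325.3975524902344, 223.12704467773438), (59.663055419921875, 59.21037292480469), 5.19442892074585) ctr [ 0.5218 -0.0555] sides 0.1487 0.1509
[[0.4536, 0.0252], [0.6018, 0.0128], [0.5901, -0.1376], [0.4419, -0.1225]]
blue ((219.72996520996094, 227.6099853515625), (56.28570556640625, 73.1148452758789), 81.8698959350586) ctr [0.5073 0.2076] sides 0.182 0.1407
[[0.5622, 0.3094], [0.5907, 0.1296], [0.4518, 0.1071], [0.4246, 0.2841]]
panel ((398.49560546875, 213.9336395263672), (49.02450180053711, 49.29058074951172), 86.18592071533203) ctr [ 0.5516 -0.2533] sides 0.1316 0.1295
[[0.6109, -0.1849], [0.6215, -0.3161], [0.4921, -0.3207], [0.482, -0.1914]]
```

View pics/crop0.png

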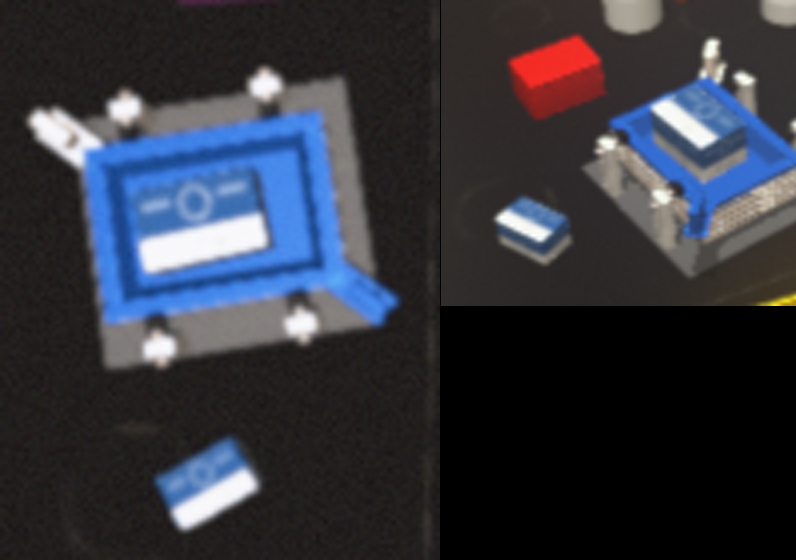

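The crop confirms the choice: the carton in the tray (crop centre about (200,217)) is clearly larger than the one on the bench (207,483). The blue tab is at lower right (370,300) and the white tab at upper left (65,135). Next I compute poses from the corners.

```bash
cat >> h.py <<'E'
from scipy.spatial.transform import Rotation as Ro
def plan(p,head=None):
    """rows numbers to bring TCP to p with tool-y heading (deg, mod 180)"""
    o=readout.get_obs(); R=Ro.from_quat(o['ee_rot']).as_matrix(); d=np.array(p)-o['position']
    y=R[:,1]; cur=np.degrees(np.arctan2(y[1],y[0])); t=0
    if head is not None: t=-((head-cur+90)%180-90)
    print('pos',o['position'].round(4),'clk',round(float(o['clock']),2),'tool-y',cur.round(2),'tilt',R[2,2].round(4),'| dist',np.linalg.norm(d).round(3),'shift',(R.T@d/.4).round(4),'yaw',round(t/60,4),'rows>=',max(np.linalg.norm(d)/.0417,abs(t)/7.16).round(1))
E
python3 - <<'E'
from h import *
import pickle
C=pickle.load(open('C.pkl','rb'));c=C['top']
def q(pts,z):
    P=np.array([ray(c,160+x/4-.375,170+y/4-.375,z)[:2] for x,y in pts]); s=np.linalg.norm(np.roll(P,-1,0)-P,axis=1)
    e=(P[0]-P[1])+(P[3]-P[2]); print('ctr',P.mean(0).round(4),'sides',s.round(4),'yaw',np.degrees(np.arctan2(-e[0],e[1])).round(2)); return P
q([(133,178),(253,165),(270,247),(143,274)],.082)
T=q([(87,150),(322,112),(342,285),(107,322)],.0564)
q([(126,103),(265,81),(302,321),(160,344)],.063)
q([(84,120),(345,78),(376,322),(106,368)],.006)
P=T.mean(0)
print('tab seen',ray(c,160+370/4,170+297/4,.0839))
# segment carton's top & tray in HSV
h=cv2.cvtColor(c['color'],cv2.COLOR_RGB2HSV)
for z,yaw in((.0564,9.2),): 
    R=Ro.from_euler('z',yaw,degrees=True).as_matrix(); print('tab pred',(np.r_[P,.038]+R@[-.0677,-.0877,.0459]).round(4))
plan([.51,.22,.2],9.2)
E
```

```text
ctr [0.5145 0.2287] sides [0.0728 0.051  0.0777 0.0585] yaw 9.96
ctr [0.516  0.2239] sides [0.1479 0.109  0.1459 0.1077] yaw 9.85
ctr [0.5189 0.2238] sides [0.0871 0.151  0.0874 0.1508] yaw 9.88
ctr [0.5172 0.2234] sides [0.1732 0.1619 0.1762 0.1626] yaw 10.18
tab seen [0.46578496 0.12389693 0.0839    ]
tab pred [0.4632 0.1265 0.0839]
pos [0.1435 0.6079 0.2082] clk 0.1 tool-y 76.72 tilt -1.0 | dist 0.534 shift [-1.1145 -0.7334  0.0216] yaw 1.1253 rows>= 12.8
```

```bash
python3 -m crank '[[-0.08,-0.055,0,0.11],[-0.165,-0.11,0,0.22],[-0.25,-0.165,0,0.33],[-0.335,-0.22,0,0.44],[-0.42,-0.275,0,0.55]]' 1 20; python3 -c "
from h import *
plan([.5145,.2287,.2],10)"
```

```text
clock: 0.52
position: [0.2827, 0.4609, 0.2086]
ee_rot: [0.396, 0.918, -0.0, -0.0]
ft_force: [0.5, 0.4, -0.2]
grip_width: 1.001
grasp_force: 0.0
pos [0.2827 0.4609 0.2086] clk 0.52 tool-y 43.4 tilt -1.0 | dist 0.328 shift [-0.8198  0.0222  0.0214] yaw 0.5567 rows>= 7.9
```

```bash
python3 -m crank '[[-0.1,0,0,0.11],[-0.2,0,0,0.22],[-0.3,0,0,0.33],[-0.4,0,0,0.44],[-0.5,0,0,0.55]]'; python3 -c "
from h import *
plan([.5145,.2287,.2],10)"
```

```text
clock: 0.93
position: [0.4209, 0.3163, 0.2088]
ee_rot: [0.64, 0.768, -0.0, -0.0]
ft_force: [0.2, 0.5, -0.1]
grip_width: 1.006
grasp_force: 0.0
pos [0.4209 0.3163 0.2088] clk 0.93 tool-y 10.4 tilt -1.0 | dist 0.128 shift [-0.2577  0.1906  0.022 ] yaw 0.0066 rows>= 3.1
```

```bash
python3 -m crank '[[-0.13,0.095,0,0],[-0.26,0.19,0.02,0.005],[-0.26,0.19,0.02,0.005],[-0.26,0.19,0.02,0.005],[-0.26,0.19,0.02,0.005]]'; python3 -c "
from h import *
plan([.5145,.2287,.13],10)
c=cam('wrist','w1.png'); print(c['R'],-c['R'].T@c['t'])
for p in [(.5145,.2287,.082),(.516,.224,.0564),(.463,.1265,.0839)]: print(proj(c,p))"
```

```text
clock: 1.35
position: [0.5157, 0.2266, 0.2002]
ee_rot: [0.642, 0.767, -0.001, 0.0]
ft_force: [0.4, 1.6, -0.0]
grip_width: 0.998
grasp_force: 0.0
pos [0.5157 0.2266 0.2002] clk 1.35 tool-y 10.09 tilt -1.0 | dist 0.07 shift [ 0.006  -0.002   0.1755] yaw 0.0015 rows>= 1.7
[[ 0.98471329  0.17417892 -0.0011965 ]
 [ 0.16608717 -0.93685273  0.30776942]
 [ 0.052486   -0.30326336 -0.95146022]] [0.50240218 0.30409779 0.36434402]
[282.26804652 193.54550124]
[282.99347868 191.68732533]
[217.67864941 277.60845655]
```

View pics/w1.png

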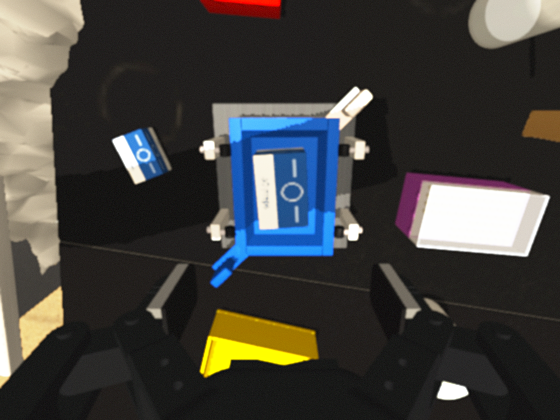

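Wrist view: the carton top centre is at about (282,190) and the tray is nearly square to the gripper. The tab fin runs from (246,250) to (215,284). The prediction is within about 3 px.

```bash
python3 - <<'E'
from h import *
c=cam('wrist')
def seg(lo,hi,box):
    h=cv2.cvtColor(c['color'],cv2.COLOR_RGB2HSV); return h
def q(pts,z):
    P=np.array([ray(c,x,y,z)[:2] for x,y in pts]); s=np.linalg.norm(np.roll(P,-1,0)-P,axis=1)
    e=(P[0]-P[1])+(P[3]-P[2]); print('ctr',P.mean(0).round(4),'sides',s.round(4),'yaw',np.degrees(np.arctan2(-e[0],e[1])).round(2))
q([(253,152),(260,230),(311,226),(306,149)],.082)
q([(230,119),(235,256),(334,256),(339,118)],.0564)
print(ray(c,229,265,.0839))
big=cv2.resize(c['color'][225:300,190:270],None,fx=7,fy=7,interpolation=cv2.INTER_CUBIC); big2=cv2.resize(c['color'][140:240,240:325],None,fx=3,fy=3,interpolation=cv2.INTER_CUBIC)
im=np.zeros((525,800,3),np.uint8); im[:,:560]=big; im[:300,560:800]=big2[:,:240]
cv2.imwrite('pics/tabw.png',im[:,:,::-1])
E
```

```text
ctr [0.5129 0.2338] sides [0.0783 0.0516 0.0768 0.0494] yaw 14.46
ctr [0.5163 0.2261] sides [0.1491 0.1123 0.15   0.1071] yaw 10.3
[0.4719174  0.14566974 0.0839    ]
```

View pics/tabw.png

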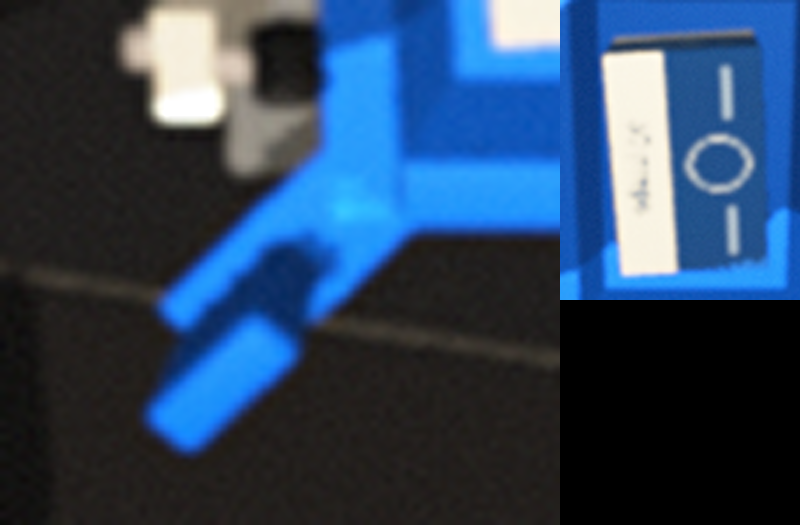

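```bash
python3 -c "
from h import *
c=cam('wrist');print(ray(c,221.7,279.9,.0839), np.mean([ray(c,*p,.082) for p in [(254,157.3),(306,155.3),(308.7,228.3),(260.7,231.7)]],0))
plan([.5140,.2295,.071],13)"
```

```text
[0.46592846 0.12798726 0.0839    ] [0.51267623 0.23147514 0.082     ]
pos [0.5133 0.2311 0.2006] clk 1.5 tool-y 10.5 tilt -1.0 | dist 0.13 shift [-0.0043  0.0013  0.3241] yaw -0.0416 rows>= 3.1
```

```bash
python3 -m crank '[[0,0,0.08,-0.04],[0,0,0.16,-0.04],[0,0,0.23,-0.04],[0,0,0.29,-0.04],[0,0,0.324,-0.04]]'; python3 -m crank '[[0,0,0,0],[0,0,0,0],[0,0,0,0],[0,0,0,0],[0,0,0,0]]' -0.2 25;python3 -m crank '[[0,0,0,0],[0,0,0,0],[0,0,0,0],[0,0,0,0],[0,0,0,0]]' -0.2 25
```

```text
clock: 1.92
position: [0.5116, 0.231, 0.0685]
ee_rot: [0.623, 0.783, -0.001, -0.001]
ft_force: [-1.0, -0.1, 0.0]
grip_width: 0.996
grasp_force: 0.0
clock: 2.33
position: [0.5146, 0.2307, 0.0726]
ee_rot: [0.624, 0.782, 0.001, 0.0]
ft_force: [0.1, 0.0, -0.4]
grip_width: 0.403
grasp_force: 0.0
clock: 2.75
position: [0.514, 0.23, 0.0713]
ee_rot: [0.624, 0.782, 0.0, -0.0]
ft_force: [-0.2, -0.7, -0.9]
grip_width: 0.4
grasp_force: 0.0
```

```bash
python3 -c "
from h import *
a=cam('wrist')['color'];b=cam('scene')['color'][130:250,170:310]
im=np.zeros((420,800,3),np.uint8);im[:,:400]=a[:,80:480];b=cv2.resize(b,(400,343),interpolation=2);im[:343,400:]=b
cv2.imwrite('pics/g1.png',im[:,:,::-1])"
```

```text
(no output)
```

View pics/g1.png

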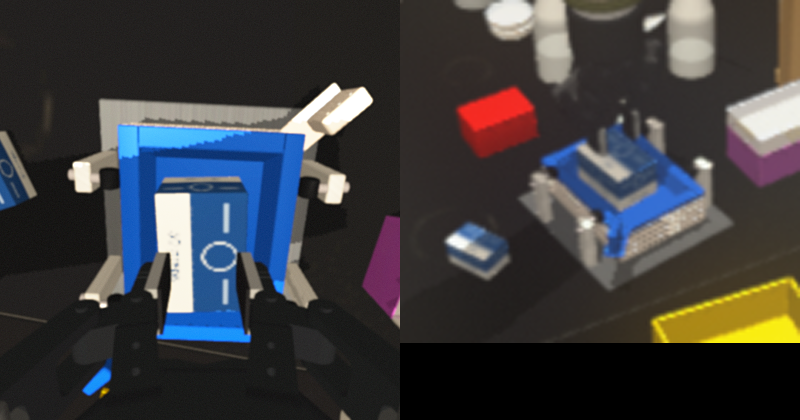

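The wrist view shows the fingers straddling the carton top (columns 163 to 245 of the crop) with no force registered yet, so I close further.

```bash
python3 -m crank '[[0,0,0,0],[0,0,0,0],[0,0,0,0],[0,0,0,0],[0,0,0,0]]' -1 25;python3 -m crank '[[0,0,0,0],[0,0,0,0]]' -1 25
```

```text
clock: 3.27
position: [0.514, 0.2301, 0.0713]
ee_rot: [0.624, 0.782, 0.0, -0.0]
ft_force: [0.0, 0.5, -0.5]
grip_width: 0.001
grasp_force: 0.0
clock: 3.43
position: [0.514, 0.2301, 0.0713]
ee_rot: [0.624, 0.782, 0.0, -0.0]
ft_force: [0.1, -0.5, 0.2]
grip_width: 0.0
grasp_force: 0.0
```

```bash
python3 -c "
from h import *
S=cam('scene');T=cam('top');W=cam('wrist')
im=np.zeros((600,800,3),np.uint8)
im[:300,:400]=cv2.resize(S['color'],(400,300),interpolation=3);im[:300,400:]=cv2.resize(T['color'],(400,300),interpolation=3)
im[300:,:400]=cv2.resize(S['color'][130:235,180:320],(400,300),interpolation=2);im[300:,400:]=cv2.resize(W['color'],(400,300),interpolation=3)
cv2.imwrite('pics/g2.png',im[:,:,::-1])
for p in [(.514,.23,.054),(.514,.23,.0713),(.514,.23,.125)]: print(proj(S,p),proj(T,p),proj(W,p))"
```

```text
[245.42404017 189.809851  ] [210.97467965 224.63733219] [282.80158444 237.24123211]
[245.08132602 185.45760419] [209.78602392 224.10448469] [282.75143005 248.72163063]
[243.97480079 171.40545357] [205.80780817 222.32114048] [282.51433212 302.99362295]
```

View pics/g2.png

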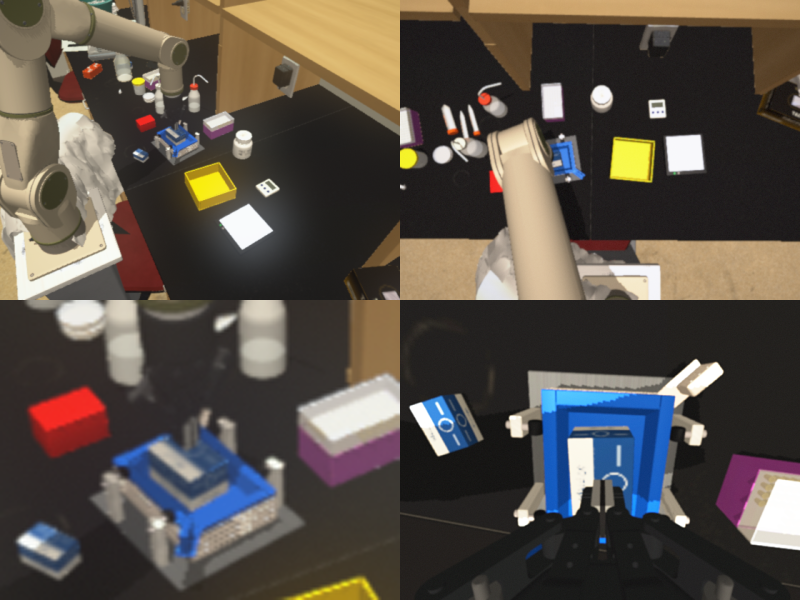

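The wrist and scene views both suggest the closed fingertips sit just over or at the carton top, higher than assumed. A gentle touch will settle it.

```bash
python3 -m crank '[[0,0,0.003,0],[0,0,0.006,0],[0,0,0.009,0],[0,0,0.012,0],[0,0,0.012,0]]' -1 20; python3 -c "
from h import *
print(readout.get_obs()['ft_force'])
S=cam('scene');W=cam('wrist')
im=np.zeros((400,800,3),np.uint8)
im[:,:400]=cv2.resize(S['color'][155:205,220:270],(400,400),interpolation=2);im[:,400:]=cv2.resize(W['color'][180:300,220:340],(400,400),interpolation=2)
cv2.imwrite('pics/g3.png',im[:,:,::-1])"
```

```text
clock: 4.0
position: [0.5139, 0.23, 0.0662]
ee_rot: [0.624, 0.782, -0.0, -0.0]
ft_force: [0.2, -0.8, -0.8]
grip_width: 0.0
grasp_force: 0.0
[ 0.21659924 -0.80904499 -0.77602647]
```

View pics/g3.png

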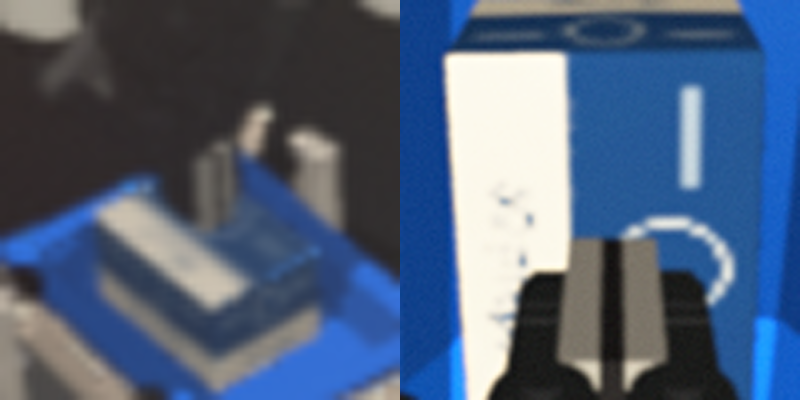

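Wrist view: the closed tips end at about pixel (283,251), over the carton's printed circle. In the scene view they end at about (247,183), right on the carton's top face. I raise the arm and check whether the tip pixel stays put, meaning true tips, or was hidden by the carton.

```bash
python3 -c "
from h import *
np.save('wa.npy',cam('wrist')['color'])"; python3 -m crank '[[0,0,-0.05,0],[0,0,-0.1,0],[0,0,-0.15,0],[0,0,-0.15,0],[0,0,-0.15,0]]' -1 20; python3 -c "
from h import *
c=cam('wrist');b=c['color'];a=np.load('wa.npy');np.save('wb.npy',b)
o=readout.get_obs();p=o['position'];print(p)
for col in (277,290): print([(r,a[r,col].tolist(),b[r,col].tolist()) for r in range(226,262,3)])
for dz in (-.02,-.01,0,.01,.017): print(dz,[proj(c,p+[0,dy,-dz]).round(1) for dy in (0,.011)])"
```

```text
clock: 4.57
position: [0.5147, 0.2304, 0.1275]
ee_rot: [0.624, 0.782, 0.001, 0.0]
ft_force: [-1.0, -0.3, -0.2]
grip_width: 0.001
grasp_force: 0.0
[0.51404001 0.23012039 0.12644714]
[(226, [37, 89, 150], [31, 84, 139]), (229, [38, 89, 151], [33, 82, 140]), (232, [39, 90, 149], [31, 81, 138]), (235, [41, 90, 151], [31, 81, 139]), (238, [41, 90, 150], [28, 78, 136]), (241, [39, 90, 151], [31, 82, 138]), (244, [40, 88, 148], [31, 80, 136]), (247, [41, 90, 150], [33, 79, 138]), (250, [51, 89, 139], [48, 82, 130]), (253, [126, 119, 107], [113, 104, 92]), (256, [124, 117, 105], [117, 109, 98]), (259, [124, 117, 105], [116, 109, 98])]
[(226, [37, 89, 150], [31, 79, 137]), (229, [36, 89, 151], [44, 85, 140]), (232, [38, 90, 147], [157, 172, 186]), (235, [36, 88, 148], [53, 93, 144]), (238, [40, 89, 148], [35, 83, 140]), (241, [36, 87, 148], [34, 82, 139]), (244, [37, 87, 146], [33, 81, 139]), (247, [121, 147, 177], [32, 82, 138]), (250, [188, 195, 198], [46, 81, 130]), (253, [124, 116, 106], [116, 108, 97]), (256, [126, 116, 105], [115, 108, 97]), (259, [125, 119, 108], [118, 112, 101])]
-0.02 [array([281.5, 264.1]), array([286.1, 245.9])]
-0.01 [array([281.6, 255.6]), array([285.9, 238.3])]
0 [array([281.6, 248.1]), array([285.7, 231.6])]
0.01 [array([281.7, 241.3]), array([285.6, 225.5])]
0.017 [array([281.7, 236.9]), array([285.5, 221.6])]
```

```bash
python3 -m crank '[[0,0,0.05,0],[0,0,0.1,0],[0,0,0.14,0],[0,0,0.15,0],[0,0,0.15,0]]' -1 20;  python3 -m crank '[[0,0,0.003,0],[0,0,0.006,0],[0,0,0.009,0],[0,0,0.009,0]]';python3 -m crank '[[0,0,0.003,0],[0,0,0.006,0],[0,0,0.009,0],[0,0,0.009,0]]'
```

```text
clock: 5.03
position: [0.5128, 0.2293, 0.0646]
ee_rot: [0.624, 0.782, -0.002, -0.001]
ft_force: [-0.8, 0.5, 0.3]
grip_width: 0.002
grasp_force: 0.0
clock: 5.37
position: [0.5143, 0.2303, 0.0633]
ee_rot: [0.624, 0.782, 0.0, 0.0]
ft_force: [0.2, -0.8, 0.7]
grip_width: 0.003
grasp_force: 0.0
clock: 5.7
position: [0.5143, 0.2302, 0.0598]
ee_rot: [0.624, 0.782, 0.0, 0.0]
ft_force: [-0.8, -0.7, 4.9]
grip_width: 0.001
grasp_force: 2.6
```

Contact comes at a reading of about 0.061 m on the 0.082 m carton top. So the tips sit about 21 mm above the reported point, not 17 mm below it. I correct all heights by 38 mm and regrasp.

```bash
python3 -m crank '[[0,0,-0.05,0],[0,0,-0.1,0],[0,0,-0.1,0],[0,0,-0.1,0],[0,0,-0.1,0]]' 1 20;  python3 -m crank '[[0,0,0,0],[0,0,0,0],[0,0,0,0],[0,0,0,0]]'; python3 -c "
from h import *
plan([.514,.2305,.034],13)"
```

```text
clock: 6.12
position: [0.5137, 0.23, 0.0988]
ee_rot: [0.624, 0.782, -0.0, -0.0]
ft_force: [0.2, -0.3, -0.5]
grip_width: 0.709
grasp_force: 0.0
clock: 6.45
position: [0.5138, 0.2299, 0.0989]
ee_rot: [0.624, 0.782, -0.0, -0.0]
ft_force: [0.1, 0.2, 0.1]
grip_width: 0.997
grasp_force: 0.0
pos [0.5138 0.2299 0.0989] clk 6.45 tool-y 12.82 tilt -1.0 | dist 0.065 shift [0.0013 0.0008 0.1621] yaw -0.0031 rows>= 1.6
```

```bash
python3 -m crank '[[0,0,0.05,0],[0,0,0.1,0],[0,0,0.14,0],[0,0,0.16,0],[0,0,0.16,0]]' 1 25;  python3 -m crank '[[0,0,0,0],[0,0,0,0],[0,0,0,0],[0,0,0,0],[0,0,0,0]]' -0.2 25;  python3 -m crank '[[0,0,0,0],[0,0,0,0],[0,0,0,0]]' -0.2 30
```

```text
clock: 6.87
position: [0.5129, 0.2295, 0.0335]
ee_rot: [0.624, 0.782, -0.002, -0.0]
ft_force: [-1.2, 0.4, 0.2]
grip_width: 1.004
grasp_force: 0.0
clock: 7.28
position: [0.5149, 0.2305, 0.0365]
ee_rot: [0.624, 0.782, 0.001, 0.0]
ft_force: [-0.5, -0.4, 6.1]
grip_width: 0.601
grasp_force: 27.5
clock: 7.53
position: [0.5148, 0.2305, 0.0365]
ee_rot: [0.624, 0.782, 0.001, 0.0]
ft_force: [0.0, -0.6, 6.7]
grip_width: 0.595
grasp_force: 30.1
```

```bash
python3 -m crank '[[0,0,-0.03,0],[0,0,-0.09,0],[0,0,-0.18,0],[0,0,-0.26,0],[0,0,-0.26,0]]';python3 -m crank '[[0,0,0,0],[0,0,0,0]]'; python3 -c "
from h import *
plan([.522,-.0555,.13],4)"
```

```text
clock: 7.95
position: [0.5172, 0.2313, 0.1467]
ee_rot: [0.624, 0.781, 0.005, 0.001]
ft_force: [2.0, 0.7, -0.8]
grip_width: 0.594
grasp_force: 32.4
clock: 8.12
position: [0.5137, 0.23, 0.1393]
ee_rot: [0.624, 0.782, 0.0, -0.0]
ft_force: [0.2, -0.5, -0.7]
grip_width: 0.599
grasp_force: 32.4
pos [0.5137 0.23   0.1393] clk 8.12 tool-y 12.82 tilt -1.0 | dist 0.286 shift [-0.7005 -0.1382  0.0232] yaw 0.147 rows>= 6.9
```

```bash
python3 -m crank '[[-0.08,-0.015,0,0.02],[-0.16,-0.03,0,0.04],[-0.24,-0.045,0,0.06],[-0.32,-0.06,0,0.08],[-0.4,-0.08,0,0.1]]';python3 -m crank '[[-0.08,-0.015,0,0.01],[-0.16,-0.03,0,0.03],[-0.24,-0.045,0,0.04],[-0.3,-0.055,0,0.045],[-0.3,-0.055,0,0.045]]';python3 -m crank '[[0,0,0,0],[0,0,0,0]]'; python3 -c "
from h import *
plan([.522,-.0555,.009],4)
c=cam('wrist')
h=cv2.cvtColor(c['color'],cv2.COLOR_RGB2HSV);m=cv2.inRange(h,(22,120,60),(35,255,255));x,y,w,hh=cv2.boundingRect(m);print(x,y,w,hh)
for p in [(.45,.01,.055),(.60,.0,.055),(.59,-.13,.055),(.445,-.12,.055)]: print(proj(c,p).round())"
```

```text
clock: 8.53
position: [0.5174, 0.0653, 0.138]
ee_rot: [0.664, 0.748, -0.001, -0.001]
ft_force: [1.4, -0.1, -0.5]
grip_width: 0.599
grasp_force: 32.4
clock: 8.95
position: [0.5091, -0.0608, 0.1384]
ee_rot: [0.684, 0.729, -0.001, -0.0]
ft_force: [-0.2, 0.0, -1.1]
grip_width: 0.593
grasp_force: 32.4
clock: 9.12
position: [0.5102, -0.054, 0.1384]
ee_rot: [0.681, 0.732, -0.001, -0.001]
ft_force: [0.6, 1.0, -0.3]
grip_width: 0.596
grasp_force: 32.4
pos [ 0.5102 -0.054   0.1384] clk 9.12 tool-y 4.15 tilt -1.0 | dist 0.13 shift [-0.006   0.0298  0.3235] yaw 0.0025 rows>= 3.1
207 109 194 161
[213. 125.]
[398. 151.]
[362. 289.]
[208. 270.]
```

```bash
python3 -m crank '[[0,0.03,0.02,0],[0,0.03,0.1,0],[0,0.03,0.18,0],[0,0.03,0.25,0],[0,0.03,0.29,0]]';python3 -m crank '[[0,0,0.01,0],[0,0,0.02,0],[0,0,0.028,0],[0,0,0.028,0],[0,0,0.028,0]]'
```

```text
clock: 9.58
position: [0.5208, -0.0522, 0.0198]
ee_rot: [0.68, 0.733, -0.001, -0.002]
ft_force: [1.1, 0.8, -0.7]
grip_width: 0.597
grasp_force: 32.4
clock: 10.0
position: [0.5234, -0.0537, 0.013]
ee_rot: [0.681, 0.732, 0.001, 0.0]
ft_force: [0.4, 0.5, -0.3]
grip_width: 0.599
grasp_force: 32.4
```

```bash
python3 -m crank '[[0,0,0,0],[0,0,0,0],[0,0,0,0],[0,0,0,0],[0,0,0,0]]' 0.75 20; python3 -m crank '[[0,0,-0.08,0],[0,0,-0.16,0],[0,0,-0.24,0],[0,0,-0.32,0],[0,0,-0.32,0]]'; python3 -c "
from h import *
c=cam('scene');cv2.imwrite('pics/t1.png',cv2.resize(c['color'][130:300,170:340],(500,500))[:,:,::-1])
plan([.466,.128,.15],-35+180)"
```

```text
clock: 10.42
position: [0.5228, -0.0539, 0.0122]
ee_rot: [0.681, 0.732, 0.0, 0.0]
ft_force: [-1.0, -1.4, -0.3]
grip_width: 0.873
grasp_force: 0.0
clock: 10.83
position: [0.5259, -0.0544, 0.1461]
ee_rot: [0.681, 0.732, 0.003, 0.003]
ft_force: [1.3, 0.6, 0.1]
grip_width: 0.874
grasp_force: 0.0
pos [ 0.5248 -0.054   0.1432] clk 10.88 tool-y 4.11 tilt -1.0 | dist 0.191 shift [ 0.4645 -0.1138 -0.0172] yaw 0.6519 rows>= 5.5
```

```bash
python3 -m crank '[[0.08,-0.02,0,0.11],[0.16,-0.04,0,0.22],[0.24,-0.06,0,0.33],[0.32,-0.08,0,0.44],[0.4,-0.1,0,0.55]]' -0.2 20;python3 -c "
from h import *
plan([.466,.128,.11],-35)"
```

```text
clock: 11.3
position: [0.472, 0.0987, 0.1392]
ee_rot: [0.853, 0.521, -0.001, -0.0]
ft_force: [0.7, 0.4, -0.2]
grip_width: 0.4
grasp_force: 0.0
pos [0.472  0.0987 0.1392] clk 11.3 tool-y -27.15 tilt -1.0 | dist 0.042 shift [ 0.0583 -0.0468  0.0729] yaw 0.1309 rows>= 1.1
```

```bash
python3 -m crank '[[0,0,0,0.09],[0,0,0,0.09],[0,0,0,0.09]]';python3 -c "
from h import *
plan([.466,.128,.11],-35)
c=cam('wrist')
print(proj(c,(.466,.128,.0839)))
a=cv2.resize(c['color'],(400,300),interpolation=3)
im=np.zeros((600,800,3),np.uint8);im[:300,:400]=a;im[:500,400:]=cv2.resize(cv2.imread('pics/t1.png'),(400,500))[:,:,::-1]
im[300:,:400]=cv2.resize(c['color'][160:310,180:380],(400,300),interpolation=2)
cv2.imwrite('pics/v9.png',im[:,:,::-1])
h=cv2.cvtColor(c['color'],cv2.COLOR_RGB2HSV);np.save('wc.npy',c['color'])"
```

```text
clock: 11.55
position: [0.4729, 0.0971, 0.1394]
ee_rot: [0.875, 0.484, -0.001, 0.0]
ft_force: [-0.6, -0.3, 0.1]
grip_width: 0.401
grasp_force: 0.0
pos [0.4729 0.0971 0.1394] clk 11.55 tool-y -32.05 tilt -1.0 | dist 0.043 shift [ 0.0563 -0.0556  0.0734] yaw 0.0492 rows>= 1.0
[253.3299213  189.60528406]
```

View pics/v9.png

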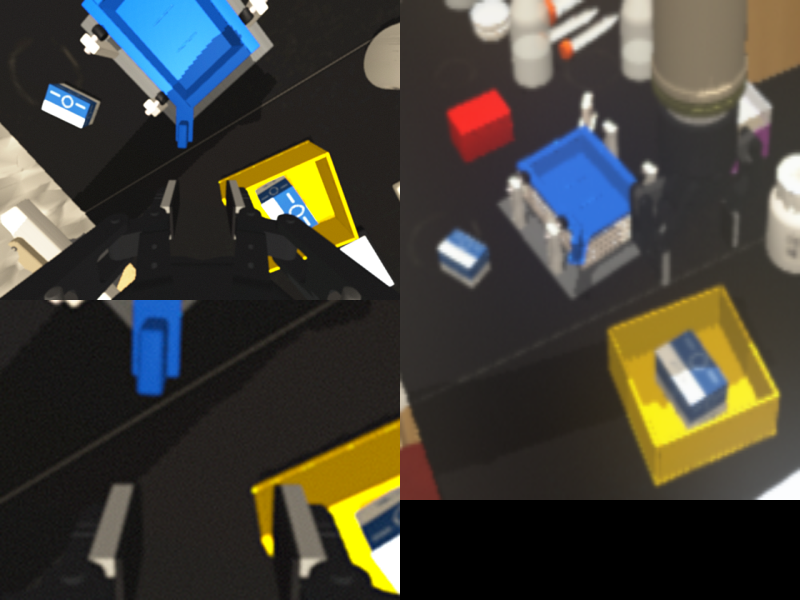

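The carton lies in the tote. The wrist view puts the fin top at about pixel (255.5,188), against a prediction of (253,190).

```bash
python3 -c "
from h import *
c=cam('wrist');p=ray(c,255.5,188,.0839);print(p)
plan([p[0],p[1],.04],-34.5)"
```

```text
[0.46833121 0.12760482 0.0839    ]
pos [0.4734 0.0964 0.1397] clk 11.65 tool-y -32.16 tilt -1.0 | dist 0.105 shift [ 0.0595 -0.0521  0.2492] yaw 0.039 rows>= 2.5
```

```bash
python3 -m crank '[[0.03,-0.03,0.0,0.04],[0.058,-0.054,0.03,0.04],[0.058,-0.054,0.06,0.04],[0.058,-0.054,0.06,0.04],[0.058,-0.054,0.06,0.04]]';python3 -c "
from h import *
plan([.467,.1277,.04],-34.5)
c=cam('wrist');np.save('wd.npy',c['color'])
h=cv2.cvtColor(c['color'],cv2.COLOR_RGB2HSV);m=cv2.inRange(h,(95,120,60),(125,255,255))
v=c['color'][:,:,2].astype(int)
for r in (215,225,235,245,250): 
  x=np.flatnonzero(m[r,200:370])+200; print(r,x.min() if len(x) else 0,x.max() if len(x) else 0)
b=(c['color'][280].sum(1)); print([(i,int(b[i])) for i in range(225,345,4)])
print(proj(c,(.467,.1277,.0839)))"
```

```text
clock: 12.07
position: [0.4673, 0.1274, 0.1157]
ee_rot: [0.886, 0.465, -0.001, 0.0]
ft_force: [0.4, -0.7, 0.4]
grip_width: 0.4
grasp_force: 0.0
pos [0.4673 0.1274 0.1157] clk 12.07 tool-y -34.64 tilt -1.0 | dist 0.076 shift [ 0.0004 -0.0008  0.1893] yaw -0.0024 rows>= 1.8
215 269 296
225 269 295
235 275 289
245 276 289
250 0 0
[(225, 118), (229, 408), (233, 392), (237, 404), (241, 81), (245, 68), (249, 70), (253, 107), (257, 122), (261, 123), (265, 116), (269, 109), (273, 118), (277, 115), (281, 120), (285, 112), (289, 125), (293, 123), (297, 112), (301, 113), (305, 118), (309, 115), (313, 112), (317, 66), (321, 62), (325, 84), (329, 385), (333, 404), (337, 409), (341, 122)]
[282.43044858 229.055404  ]
```

```bash
python3 -m crank '[[0,0,0.06,0],[0,0,0.12,0],[0,0,0.16,0],[0,0,0.187,0],[0,0,0.187,0]]';python3 -m crank '[[0,0,0,0],[0,0,0,0],[0,0,0,0],[0,0,0,0],[0,0,0,0]]' -1 30; python3 -c "
from h import *
plan([.467,.1277,.04])
b=cam('wrist')['color'];h=cv2.cvtColor(b,cv2.COLOR_RGB2HSV);m=cv2.inRange(h,(95,120,60),(125,255,255))
ys,xs=np.nonzero(m[:,200:370]);print(ys.min(),ys.max())"
```

```text
clock: 12.53
position: [0.4667, 0.1278, 0.0401]
ee_rot: [0.886, 0.464, -0.001, 0.0]
ft_force: [-0.1, -0.4, 0.1]
grip_width: 0.407
grasp_force: 0.0
clock: 12.95
position: [0.4683, 0.1289, 0.0425]
ee_rot: [0.886, 0.465, 0.001, -0.0]
ft_force: [-0.9, -1.8, 7.0]
grip_width: 0.108
grasp_force: 34.9
pos [0.4683 0.1289 0.0425] clk 12.95 tool-y -34.63 tilt -1.0 | dist 0.003 shift [-0.0044 -0.0009  0.0063] yaw 0.0 rows>= 0.1
0 314
```

```bash
python3 -m crank '[[0,0,-0.006,0],[0,0,-0.012,0],[0.001,0,-0.018,0],[0.001,0,-0.024,0],[0.002,0,-0.03,0]]' -1 30;python3 -m crank '[[0.001,0,-0.008,0],[0.001,0,-0.016,0],[0.002,0,-0.024,0],[0.003,0,-0.032,0],[0.004,0,-0.038,0]]'; python3 -m crank '[[0,0,0,0],[0,0,0,0],[0,0,0,0]]'; python3 -c "
from h import *
S=cam('scene');W=cam('wrist')
im=np.zeros((420,800,3),np.uint8)
im[:,:400]=cv2.resize(S['color'][155:225,205:275],(400,400),interpolation=2)[:400].copy() if 0 else cv2.resize(S['color'][155:225,205:275],(400,420),interpolation=2);im[:,400:]=W['color'][:,80:480]
cv2.imwrite('pics/v10.png',im[:,:,::-1])"
```

```text
clock: 13.42
position: [0.4674, 0.1293, 0.0534]
ee_rot: [0.886, 0.465, -0.0, -0.0]
ft_force: [-0.2, 0.9, -3.6]
grip_width: 0.108
grasp_force: 33.3
clock: 13.83
position: [0.4687, 0.1309, 0.069]
ee_rot: [0.885, 0.465, 0.0, -0.0]
ft_force: [-1.0, -0.1, -0.9]
grip_width: 0.103
grasp_force: 33.2
clock: 14.08
position: [0.4688, 0.1307, 0.0686]
ee_rot: [0.886, 0.465, 0.0, -0.0]
ft_force: [-2.0, -2.2, 0.8]
grip_width: 0.103
grasp_force: 33.8
```

View pics/v10.png

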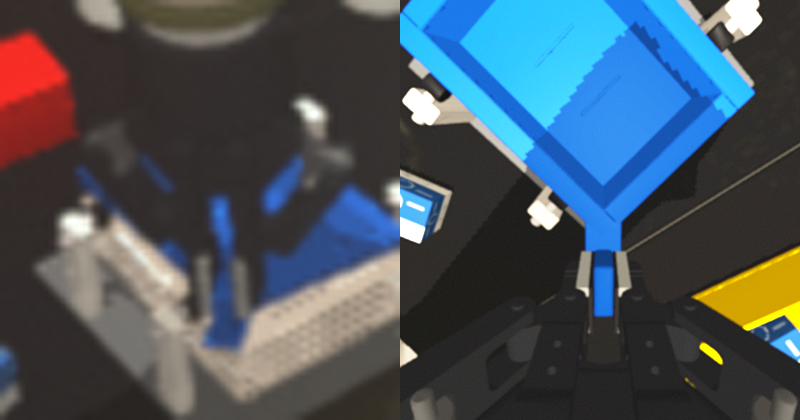

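The scene crop shows the tab corner lifted with its edge clear of the white trays. The wrist view shows the fin still held at about (600,285). The peak force of about 4 N fits a swing about the far corner. I raise it slightly more for margin, then tighten the grip and lift.

```bash
python3 -m crank '[[0.001,0,-0.005,0],[0.001,0,-0.009,0],[0.001,0,-0.009,0],[0.001,0,-0.009,0]]' -1 30; python3 -m crank '[[0,0,0,0],[0,0,0,0],[0,0,0,0],[0,0,0,0]]' -1 110; python3 -m crank '[[0,0,-0.01,0],[0,0,-0.02,0],[0,0,-0.03,0],[0,0,-0.04,0],[0,0,-0.05,0]]';python3 -m crank '[[0,0,-0.02,0],[0,0,-0.05,0],[0,0,-0.1,0],[0,0,-0.15,0],[0,0,-0.18,0]]';python3 -m crank '[[0,0,0,0],[0,0,0,0]]'; python3 -c "
from h import *
R=Ro.from_euler('z',10,degrees=True).as_matrix();t=np.array([.5516,-.2533,.163])+R@[-.0677,-.0877,.015]
print(t);plan([t[0],t[1],.155])
S=cam('wrist');np.save('we.npy',S['color'])"
```

```text
clock: 14.52
position: [0.4691, 0.1313, 0.0723]
ee_rot: [0.885, 0.465, 0.0, -0.0]
ft_force: [-1.0, 0.1, -0.4]
grip_width: 0.104
grasp_force: 33.5
clock: 14.85
position: [0.469, 0.1313, 0.0721]
ee_rot: [0.885, 0.465, 0.0, -0.0]
ft_force: [-1.0, 0.4, 0.0]
grip_width: 0.088
grasp_force: 107.8
clock: 15.27
position: [0.4691, 0.1311, 0.0927]
ee_rot: [0.886, 0.465, 0.0, -0.0]
ft_force: [0.0, -0.5, -0.3]
grip_width: 0.085
grasp_force: 107.9
clock: 15.68
position: [0.4696, 0.1312, 0.1666]
ee_rot: [0.886, 0.465, 0.001, -0.0]
ft_force: [0.7, -0.3, -1.4]
grip_width: 0.088
grasp_force: 107.9
clock: 15.85
position: [0.4692, 0.1313, 0.1647]
ee_rot: [0.885, 0.465, 0.001, -0.0]
ft_force: [-0.2, -0.4, -1.0]
grip_width: 0.088
grasp_force: 108.0
[ 0.50015746 -0.35142362  0.178     ]
pos [0.4692 0.1313 0.1647] clk 15.85 tool-y -34.62 tilt -1.0 | dist 0.484 shift [-0.9492  0.7492  0.023 ] yaw 0.0 rows>= 11.6
```

```bash
R='x'; python3 -m crank '[[-0.03,0.024,0,0],[-0.07,0.055,0,0],[-0.12,0.095,0,0],[-0.18,0.142,0,0],[-0.24,0.19,0,0]]'; python3 -m crank '[[-0.06,0.047,0,0],[-0.12,0.095,0,0],[-0.18,0.142,0,0],[-0.24,0.19,0,0],[-0.3,0.237,0,0]]'; python3 -m crank '[[-0.06,0.047,0,0],[-0.12,0.095,0,0],[-0.18,0.142,0,0],[-0.24,0.19,0,0],[-0.29,0.229,0,0]]'; python3 -m crank '[[-0.04,0.032,0,0],[-0.075,0.06,0,0],[-0.1,0.08,0,0],[-0.115,0.09,0,0],[-0.12,0.094,0,0]]'; python3 -m crank '[[0,0,0,0],[0,0,0,0],[0,0,0,0],[0,0,0,0]]'; python3 -c "
from h import *
plan([.5,-.351,.165])
c=cam('wrist');T=cam('top');S=cam('scene');import pickle;pickle.dump((c,T,S),open('f.pkl','wb'))
h=cv2.cvtColor(T['color'],cv2.COLOR_RGB2HSV);m=cv2.inRange(h,(95,120,60),(125,255,255));n,l,st,ce=cv2.connectedComponentsWithStats(m)
print([(st[i].tolist(),ce[i].round().tolist()) for i in range(1,n) if st[i][4]>40])
# far corner / near corners prediction level vs seen
h=cv2.cvtColor(c['color'],cv2.COLOR_RGB2HSV);m=cv2.inRange(h,(95,120,60),(125,255,255));k=max(cv2.findContours(m,0,2)[0],key=cv2.contourArea)
print(cv2.approxPolyDP(k,5,True)[:,0].tolist())"
```

```text
clock: 16.32
position: [0.4761, 0.0079, 0.163]
ee_rot: [0.885, 0.465, -0.001, -0.0]
ft_force: [1.1, -0.7, -0.8]
grip_width: 0.086
grasp_force: 107.9
clock: 16.73
position: [0.486, -0.1451, 0.1632]
ee_rot: [0.885, 0.465, -0.001, -0.0]
ft_force: [0.6, 0.4, -1.1]
grip_width: 0.088
grasp_force: 107.9
clock: 17.15
position: [0.4954, -0.2932, 0.1629]
ee_rot: [0.886, 0.464, -0.001, -0.0]
ft_force: [0.6, -0.1, -0.2]
grip_width: 0.085
grasp_force: 107.9
clock: 17.57
position: [0.4989, -0.3531, 0.163]
ee_rot: [0.886, 0.464, -0.001, -0.0]
ft_force: [0.2, 0.1, -0.7]
grip_width: 0.086
grasp_force: 107.9
clock: 17.9
position: [0.5002, -0.3511, 0.164]
ee_rot: [0.885, 0.465, 0.0, -0.0]
ft_force: [-0.4, 0.8, 0.6]
grip_width: 0.086
grasp_force: 107.9
pos [ 0.5002 -0.3511  0.164 ] clk 17.9 tool-y -34.55 tilt -1.0 | dist 0.001 shift [-0.0001 -0.0006 -0.0024] yaw 0.0 rows>= 0.0
[([384, 180, 88, 61, 3483], [424.0, 210.0]), ([310, 215, 13, 10, 92], [315.0, 220.0]), ([327, 214, 11, 10, 81], [332.0, 219.0]), ([199, 279, 23, 18, 160], [210.0, 287.0])]
[[93, 0], [68, 32], [264, 221], [265, 250], [276, 252], [275, 315], [290, 316], [290, 252], [301, 249], [302, 221], [433, 88], [357, 0]]
```

```bash
python3 - <<'E'
from h import *
import pickle
c,T,S=pickle.load(open('f.pkl','rb'))
h=cv2.cvtColor(T['color'],cv2.COLOR_RGB2HSV);m=cv2.inRange(h,(95,120,60),(125,255,255));k=max(cv2.findContours(m,0,2)[0],key=cv2.contourArea)
print(cv2.approxPolyDP(k,3,True)[:,0].tolist())
tab=np.array([-.0677,-.0877,.0459]);g=np.array([.5,-.351,.2055]);Z=Ro.from_euler('z',10,degrees=True)
ax=np.array([.823,-.568,0])
for th in(-.1,0,.1,.15,.2,.3,.4):
  R=(Ro.from_rotvec(ax*th)*Z).as_matrix(); P=lambda q:g+R@(np.array(q)-tab)
  print(th,[proj(c,P(q)).round().tolist() for q in[(-.055,.075,.0184),(.055,-.075,.0184)]],'top',[proj(T,P(q)).round().tolist() for q in[(-.055,.075,.0184),(.055,.075,.0184),(.055,-.075,.0184)]],'center',P((0,0,.0184)).round(3),'far',P((.055,.075,.0184))[2].round(3))
E
```

```text
[[449, 180], [384, 194], [396, 240], [453, 229], [463, 234], [464, 228], [471, 227], [460, 220]]
-0.1 [[59.0, 16.0], [442.0, 83.0]] top [[393.0, 237.0], [382.0, 190.0], [449.0, 178.0]] center [ 0.55  -0.256  0.167] far 0.158
0 [[37.0, -1.0], [453.0, 73.0]] top [[393.0, 236.0], [384.0, 187.0], [449.0, 177.0]] center [ 0.551 -0.253  0.178] far 0.178
0.1 [[10.0, -20.0], [466.0, 65.0]] top [[394.0, 235.0], [385.0, 185.0], [450.0, 175.0]] center [ 0.553 -0.251  0.189] far 0.198
0.15 [[-5.0, -29.0], [473.0, 61.0]] top [[395.0, 235.0], [387.0, 184.0], [451.0, 175.0]] center [ 0.553 -0.251  0.195] far 0.208
0.2 [[-22.0, -38.0], [481.0, 58.0]] top [[396.0, 235.0], [388.0, 184.0], [452.0, 174.0]] center [ 0.553 -0.25   0.2  ] far 0.219
0.3 [[-62.0, -56.0], [499.0, 52.0]] top [[398.0, 235.0], [392.0, 182.0], [454.0, 173.0]] center [ 0.553 -0.25   0.212] far 0.239
0.4 [[-112.0, -73.0], [518.0, 49.0]] top [[400.0, 235.0], [397.0, 182.0], [456.0, 172.0]] center [ 0.553 -0.251  0.223] far 0.259
```

```bash
python3 - <<'E'
from h import *
import pickle
for b in (np.load('we.npy'),cam('wrist')['color']):
    h=cv2.cvtColor(b,cv2.COLOR_RGB2HSV);m=cv2.inRange(h,(95,120,60),(125,255,255));k=max(cv2.findContours(m,0,2)[0],key=cv2.contourArea)
    print(cv2.approxPolyDP(k,5,True)[:,0].tolist())
A=pickle.load(open('C.pkl','rb'))['top']['color'];B=cam('top')['color']
# rack posts shift, from bright post caps near their first pixels
for x,y in((191,196),(226,191),(235,251),(200,256)):
    f=lambda I:(lambda M:(M['m10']/M['m00'],M['m01']/M['m00']))(cv2.moments(cv2.inRange(I[y-6:y+7,x-6:x+7].copy(),(170,)*3,(255,)*3)))
    print(np.subtract(f(B),f(A)).round(2))
o=readout.get_obs();print(o['clock'],o['joint_velocities'].round(3))
E
```

```text
[[91, 0], [68, 33], [264, 221], [265, 250], [276, 252], [275, 315], [290, 316], [290, 252], [301, 250], [302, 221], [434, 89], [357, 0]]
[[93, 0], [68, 32], [264, 221], [265, 250], [276, 252], [275, 315], [290, 316], [290, 252], [301, 249], [302, 221], [434, 89], [357, 0]]
[0.23 0.79]
[0.28 0.85]
[0.71 0.5 ]
[-0.14  0.21]
18.15 [ 0.003  0.002 -0.002 -0.001  0.001  0.002  0.   ]
```

The grip shows no creep, the rack has moved about 1 px (roughly 2 mm), and the tray is about 0.17 rad off level over the panel. I am handing in.

```bash
python3 -c "
from workcell import manip
print(manip.hand_in())"
```

```text
the job is handed in; nothing more can be done
None
```

I handed the job in at about 18 s: the carton lies in the yellow tote, and the blue tray, peeled tab corner first, is held about 0.17 rad off level with its centre about 145 mm above the light panel; the magazine moved only about 2 mm, but the hand-in returned no verdict, and I inferred from the lift force, not from a direct view, that the far corner stayed down.

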